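# Close the culture vessel and lift off the dust cover

### The arm

A 7-joint arm with a two-finger parallel gripper is mounted at the origin on the work surface. World frame = base frame: x ahead of the robot, y to its left, z up, the work surface at z = 0. Lengths are in m, angles in rad, forces in N, time in s.
With the tool pointing down it reaches from about 0.4 to 0.875 m from the base axis. Payload 6.5 kg.
Tool frame: the origin (TCP) lies midway between the tips of the shut fingers; the grasp point (between the pads) lies 19 mm behind it; x points along the fingers, z is the direction in which the jaws open and shut, and the axes are right-handed (so a half turn about x gives the same grasp; the last joint's range is limited). The gripper opens to 88 mm and grips with 3 to 60 N. Pads are 18 mm wide; open, the fingers measure 123 mm over their backs; the gripper's body (75 mm by 187 mm) begins 45 mm behind the grasp point.
Start: joints at [1.227, 0.536, -0.004, 1.538, 0.003, 1.067, -0.071], TCP at [0.178, -0.625, 0.239] pointing down, gripper open.
Joint ranges: [-2.7, 2.7], [-0.37, 2.16], [-1.27, 1.26], [0.24, 2.4], [-1.31, 4.45], [0.19, 1.91], [-2.76, 2.76]. Speed limits (rad/s): [2.39, 2.39, 3.14, 3.14, 3.14, 3.14, 3.14].

### API

Orientations are given as a 3x3 rotation matrix whose columns are the frame's x, y, z axes.
In Python, from bench import arm gives the robot as it stands.
- The arm moves only by the tool arm_command, never from a script. Its argument "deltas" is a list of rows, each a list of 7 numbers: the closure, from 0 (fully open) to 1 (shut), then the shift along the tool's x, y, z in mm, then the turn, a rotation vector about the tool's x, y, z in rad. In form: [[grip, dx, dy, dz, rx, ry, rz], ...]. A call has 1 to 8 rows; each row is the pose to reach, as a shift and turn from the pose commanded when the call began, along the tool's axes at that moment; what a row does not reach only later rows make up. A row lasts 1/8 s, in which the tool goes at most 62.5 mm and 10.7 degrees, less where a joint would pass 70% of its speed; a pose out of reach is approached as far as the arm can. A call with a gripper value outside its range is refused whole. The fingers move at their own pace and stop on an object; the grip force is fixed at half the most. Time passes only in rows, so rows that repeat a pose let the fingers close. It gives the time, the measured TCP pose, the force and the opening at its end, in the units of the state.
- arm.observe(): the state, without advancing time (a new reading comes with each control period).
- arm.get_image(name): name is "scene" or "top" or "wrist"; returns a dict with "pixels" (400x640x3 uint8, red, green, blue), "mtx" (3x3 intrinsics, pixels), "D" ([k1, k2, p1, p2, k3] as OpenCV has them; the pictures are not rectified), "R" (3x3) and "t" (3): a world point X has camera coordinates R X + t. Camera axes: x right, y down, z forward; pixel columns grow to the right and rows downward; lengths in m; the calibration is good to about 2 mm. A picture is of the moment at which its call begins. There is no depth.
- arm.hand_in(): hands the job in, once; it reports no verdict.
The state is a dict: "time": time; "q": joint angles; "qvel": joint speeds; "joint_efforts": joint torques, N m; "position": TCP position; "orientation": TCP orientation; "ft_force": force on the tool from outside, world axes, zero at the start; "torque": the same for the moment, N m; "width": opening from 0.0 (shut) to 1.0 (fully open).
Only numpy, scipy, OpenCV 4.12 (cv2) and the standard library are available. Lean on these libraries where they do the work, as an engineer would, in place of code of your own. Each camera call takes 0.05 s, during which the arm holds its last target.

### The job

Pick up the sterile two-part lid from its steel stand by the wide rim of the white inner lid, so that the steel dust cover rides along on top, and gently lower the pair together onto the open glass vessel on the stirrer until the inner lid's rim sits flat on the glass, then let go. Now take the dust cover alone by its knob and lift it straight up, leaving the inner lid seated and undisturbed and the vessel where it stands, so that a colleague can reach the ports. Finish while still holding the cover level, open side down, about a hand's breadth (8 to 10 cm) directly above the lid: do not put it down or let go of it, and leave everything else on the bench alone.

Things in the scene. Friction and masses are not known exactly. Their poses are not given: they have to be found in the camera images.
- lid: Inner lid, white plastic, round, 80 g. Ribbed flange 60 mm across, 10 mm thick; below it a tapered plug 41 mm across (30 at its foot), 14 mm deep; above it a step 38 mm across, 5 mm high, and ports up to 25 mm above the origin, hidden by the cover, which stands 6 mm in from the flange's edge. Origin: centre of the flange's underside, which rests on the rim; z up. Starts on the stand.
- lid_top (a point): Centre of the top face of the inner lid's flange, 10 mm above the lid's origin: where the cover's lower edge rests.
- cover: Dust cover, round steel bell 48 mm across, open below, wall 2.5 mm, roof 22 mm above the origin; a knob 18 mm across, from 26 to 38 mm up, on a 12 mm neck. Origin: centre of its lower edge; z up. 70 g. It stands loose on the inner lid's flange, over the step with about 2 mm play: gripping the flange lifts both, the knob only the cover.
- vessel: Open culture vessel, clear glass, empty, 0.4 kg, standing loose on the stirrer (55 mm above the bench). 112 mm tall; body 80 mm across up to 56 mm, shoulder, then a neck 54 mm across from 78 mm up to the rim; mouth 46 mm across inside. Origin: centre of its underside, z up.
- vessel_rim (a point): Centre of the vessel's mouth, in the plane of its upper rim, 112 mm above the vessel's origin: the inner lid's origin comes here.
- stirrer: Magnetic stirrer, a low white box 150 x 140 mm with a white plate on top, 55 mm high, fixed; the vessel stands on it. It is on the left or the right half of the bench. Origin: centre of its underside; its control panel faces along its -x.
- stand: Lid stand, stainless steel tube 54 mm across outside and 48 mm inside on a round foot 96 mm across, 60 mm high in all, fixed; it carries the lid and cover at the start, on the half of the bench without the stirrer. Origin: centre of its underside, z up.
- stand_rim (a point): Centre of the top rim of the lid stand, 60 mm above the bench.
- neighbour: Bystander: a second glass culture vessel of the same kind standing on the bench beyond the work, already closed with its own lid and cover, 160 mm tall, 80 mm across. Origin: centre of its underside. Leave alone.
- petri: Bystander: small clear dish with lid, 60 mm across, 16 mm high, lying between the work places nearer the robot. Origin: centre of its underside. Leave alone.
- rack: Bystander: grey tube rack 70 x 130 mm with eight capped tubes, 92 mm high, on the right. Origin: centre of its underside. Leave alone.
- bottle: Bystander: brown glass bottle with a cap, 56 mm across, 110 mm tall, on the left. Origin: centre of its underside. Leave alone.
Not all that is in view belongs to the job. What is shaped like the lid but green is not meant.

How it is judged:
By the outcome, as a careful person would: the job done as asked, in the order asked, and still so for the second after the job is handed in, while the arm keeps its last pose, push and grip.
It also fails if it takes over 64 s, if anything falls off the work surface, if the arm or the gripper's body presses on something with over 40 N, if the wrist force passes 120 N, or if a joint passes its speed limit or range.

## Working session

There is one attempt and no reset: what is moved stays moved. The work goes in short steps, Python scripts to look and compute and a tool call to move; the robot and the scene stay as the last step left them, time stands still between calls to the robot, and variables do not carry over. Pictures are saved under pics/ and viewed, and the job is handed in when it is done.

Besides the shell and the picture viewer there is one more tool, called as name([rows], argument=value, ...), one row to a line, values as JSON. arm_command: Moves the arm, as the interface text tells. Its arguments: {"type":"object","properties":{"deltas":{"type":"array"}},"required":["deltas"]}

```bash
ls; mkdir -p pics
python3 - <<'E'
from bench import arm
import cv2,numpy as np
s=arm.observe()
for k in s: print(k,np.round(s[k],4).tolist())
for n in ["scene","top","wrist"]:
    im=arm.get_image(n)
    cv2.imwrite(f"pics/{n}0.png",im["pixels"][:,:,::-1])
    print(n,np.round(im["mtx"],1).tolist(),im["D"],np.round(im["R"],3).tolist(),np.round(im["t"],3).tolist())
E
```

```text
pics
time 0.0
q [1.2268, 0.5372, -0.0044, 1.5389, 0.0026, 1.0673, -0.0711]
qvel [-0.0001, 0.0001, -0.001, -0.001, -0.001, 0.0003, 0.0005]
joint_efforts [0.0005, -57.0982, 0.9911, -25.1598, -0.0562, 0.018, 0.0001]
position [0.178, -0.6245, 0.2378]
orientation [[-0.0006, 0.9616, 0.2743], [0.0016, 0.2743, -0.9616], [-1.0, -0.0001, -0.0017]]
ft_force [0.3373, 0.493, 0.8982]
torque [-0.0277, -0.0497, 0.0111]
width 0.9974
scene [[450.0, 0.0, 332.0], [0.0, 450.0, 200.6], [0.0, 0.0, 1.0]] [-0.03024647  0.          0.          0.          0.        ] [[0.711, 0.703, -0.008], [0.522, -0.536, -0.664], [-0.471, 0.468, -0.748]] [-0.416, -0.222, 1.716]
top [[433.4, 0.0, 323.7], [0.0, 433.4, 197.6], [0.0, 0.0, 1.0]] [-0.04372915  0.          0.          0.          0.        ] [[0.024, -1.0, 0.011], [-0.994, -0.025, -0.111], [0.111, -0.008, -0.994]] [-0.009, 0.589, 1.166]
wrist [[286.7, 0.0, 317.8], [0.0, 286.7, 199.3], [0.0, 0.0, 1.0]] [-0.00320258  0.          0.          0.          0.        ] [[0.275, -0.961, -0.001], [-0.928, -0.266, 0.261], [-0.251, -0.071, -0.965]] [-0.65, -0.036, 0.389]
```

View pics/scene0.png

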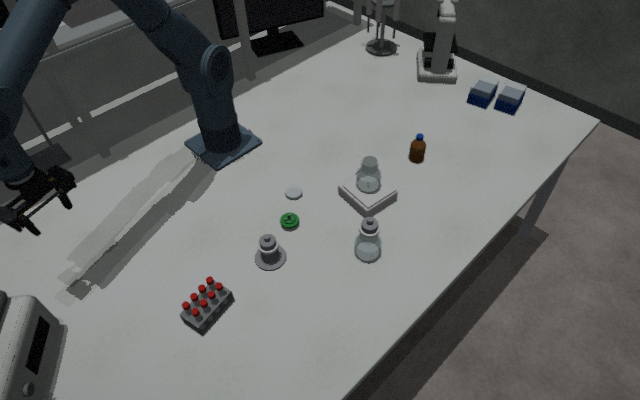

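View pics/top0.png

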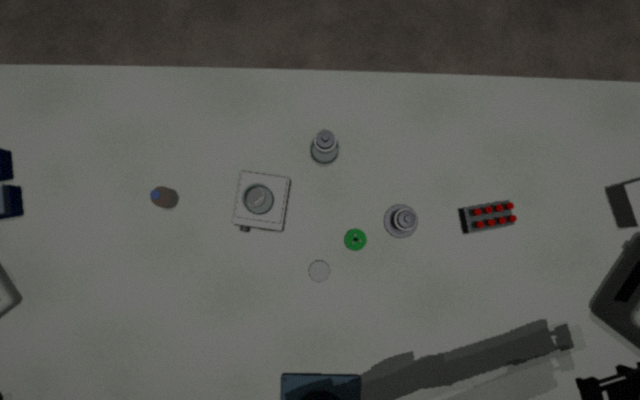

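View pics/wrist0.png

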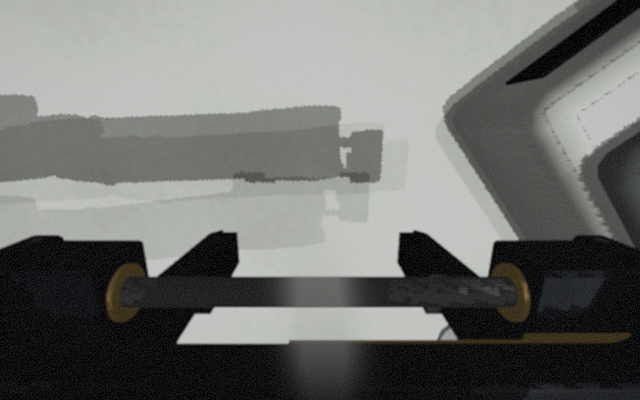

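The pair on its stand is at scene (268,248) and top (403,219). Two things could be mistaken for it: the closed neighbour at scene (369,227) / top (324,138), and the green lid at scene (289,221) / top (355,239). I choose the stand and check it in crops. The vessel on the stirrer is at scene (369,172) / top (258,198).

Run:
```python
import cv2
s=cv2.imread("pics/scene0.png");t=cv2.imread("pics/top0.png")
def c(im,x,y,w,h,f,n): cv2.imwrite(f"pics/{n}.png",cv2.resize(im[y:y+h,x:x+w],None,fx=f,fy=f,interpolation=cv2.INTER_CUBIC))
a=lambda im,x,y:cv2.resize(cv2.convertScaleAbs(im[y:y+56,x:x+76],alpha=1.4),None,fx=5,fy=5,interpolation=cv2.INTER_CUBIC)
import numpy as np
cv2.imwrite("pics/crop0.png",np.vstack([np.hstack([a(s,230,222),a(s,330,140)]),np.hstack([a(t,365,190),a(t,225,172)])]))
```

```text
(no output)
```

View pics/crop0.png

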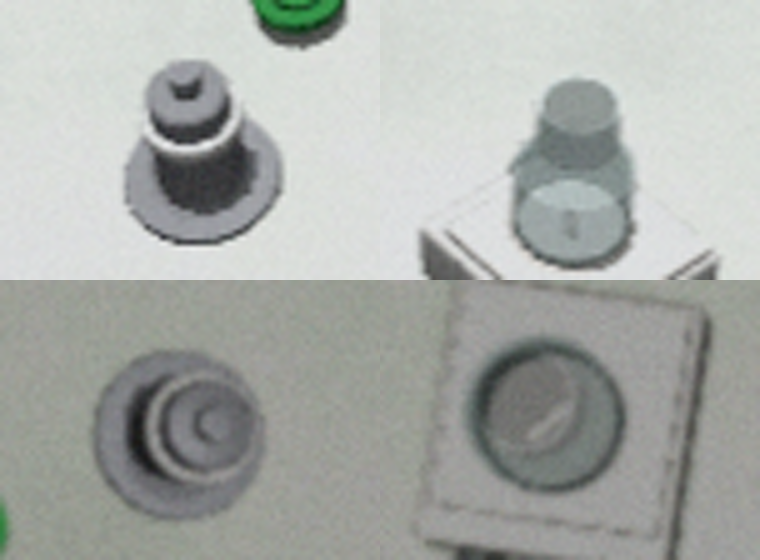

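The crop confirms the choice: a grey bell with its knob above a white flange ring, on a steel foot. The vessel is open and clear. Next I measure both and overlay the result.

```bash
cat > h.py <<'E'
import cv2,numpy as np
from scipy.optimize import least_squares
def proj(c,P):
    r=cv2.Rodrigues(np.array(c["R"]))[0]
    return cv2.projectPoints(np.atleast_2d(np.array(P,float)),r,np.array(c["t"],float),np.array(c["mtx"]),np.array(c["D"]))[0].reshape(-1,2)
def ray(c,px,z):
    u=cv2.undistortPoints(np.array([[px]],float),np.array(c["mtx"]),np.array(c["D"])).ravel()
    R=np.array(c["R"]);d=R.T@np.array([u[0],u[1],1]);o=-R.T@np.array(c["t"])
    return o+d*(z-o[2])/d[2]
def circ(x,y,z,r,n=60):
    a=np.linspace(0,2*np.pi,n);return np.c_[x+r*np.cos(a),y+r*np.sin(a),0*a+z]
def draw(c,img,P,f,off,col):
    p=(proj(c,P)-off+0.5)*f-0.5
    cv2.polylines(img,[np.round(p*8).astype(np.int32)],False,col,1,cv2.LINE_AA,3)
def crop(c,x,y,w,h,f,gain=1.4):
    i=np.ascontiguousarray(c["pixels"][y:y+h,x:x+w,::-1])
    return cv2.resize(cv2.convertScaleAbs(i,alpha=gain),None,fx=f,fy=f,interpolation=cv2.INTER_CUBIC)
E
python3 - <<'E'
from bench import arm
from h import *
s=arm.get_image("scene");t=arm.get_image("top")
print("lid top",ray(t,(404.5,219.5),.065),"scene bottom-center col",ray(s,(268.5,249),.067))
print("ves rim",ray(t,(255.3,196.7),.167),ray(s,(369.9,161.1),.167),"body",ray(t,(258.4,198.6),.085))
print("knob top",ray(t,(365+210/5,190+144/5),.108))
print("foot",ray(t,(365+180/5,190+154/5),.008))
L=ray(t,(404.5,219.5),.065)[:2];V=ray(t,(255.3,196.7),.167)[:2]
out=[]
for c,o1,o2 in ((s,(230,222),(330,140)),(t,(365,190),(225,172))):
    row=[]
    for o,X in ((o1,L),(o2,V)):
        g=crop(c,*o,76,56,5)
        cs=[(.06,.03),(.07,.03),(.108,.009),(.0,.048)] if X is L else [(.167,.027),(.055,.04),(.111,.04)]
        for z,r in cs: draw(c,g,circ(*X,z,r),5,np.array(o),(0,0,255))
        row.append(g)
    out.append(np.hstack(row))
cv2.imwrite("pics/ov1.png",np.vstack(out))
for n,P in (("petri",(319,270)),("neigh",(324,150)),("green",(355,239)),("bottle",(165,197))): print(n,ray(t,P,0.02))
print("rack",ray(t,(460,222),.09),ray(t,(517,210),.09))
E
```

```text
lid top [ 0.53144455 -0.21331612  0.065     ] scene bottom-center col [ 0.54876238 -0.22481356  0.067     ]
ves rim [0.57191269 0.17387827 0.167     ] [0.58071194 0.17360626 0.167     ] body [0.57610334 0.17782309 0.085     ]
knob top [ 0.5305875  -0.21135856  0.108     ]
foot [ 0.53128766 -0.2146261   0.008     ]
petri [0.38981246 0.0129776  0.02      ]
neigh [0.72600121 0.00711369 0.02      ]
green [ 0.47704904 -0.08466124  0.02      ]
bottle [0.58100762 0.4494989  0.02      ]
rack [ 0.52659822 -0.35574413  0.09      ] [ 0.56198771 -0.50996869  0.09      ]
```

View pics/ov1.png

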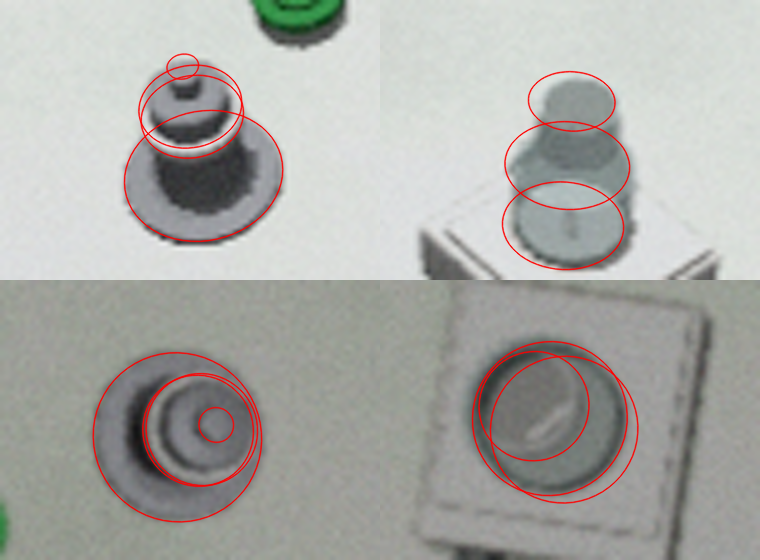

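The stand overlay fits well, and the lid is at about (0.532, -0.2135). The vessel estimate needs shifting to about (0.577, 0.174), which the wrist camera will refine. I'll use one tool orientation throughout: x down, y along +Y, jaws along +X.

```bash
cat > go.py <<'E'
import sys,numpy as np
from scipy.spatial.transform import Rotation as Ro
from bench import arm
s=arm.observe();R=np.array(s["orientation"]);p=np.array(s["position"])
T=np.array([[0,0,1],[0,1,0],[-1,0,0.]])
tgt=np.array([float(a) for a in sys.argv[1:4]])
print("t",round(s["time"],2),"p",np.round(p,4),"w",round(s["width"],3),"F",np.round(s["ft_force"],1))
print("shift mm",np.round(R.T@(tgt-p)*1e3,1),"rot",np.round(Ro.from_matrix(R.T@T).as_rotvec(),3))
E
python3 go.py 0.532 -0.2135 0.238
```

```text
t 0.25 p [ 0.1782 -0.6248  0.2383] w 1.0 F [-0.3  0.6 -0. ]
shift mm [   0.5  453.1 -298.5] rot [-1.293e+00 -1.000e-03 -0.000e+00]
```

arm_command([
  [0, 0, 20, -13, -0.08, 0, 0],
  [0, 0, 50, -33, -0.16, 0, 0],
  [0, 0, 85, -56, -0.24, 0, 0],
  [0, 0, 120, -79, -0.32, 0, 0],
  [0, 0, 155, -102, -0.4, 0, 0],
  [0, 0, 190, -125, -0.48, 0, 0],
  [0, 0, 225, -148, -0.56, 0, 0],
  [0, 0, 260, -171, -0.64, 0, 0],
])

```text
time: 1.25
position: [0.3828, -0.3864, 0.2389]
orientation: [[0.0, 0.602, 0.799], [0.0, 0.799, -0.602], [-1.0, 0.0, 0.0]]
ft_force: [-0.1, -0.3, 0.2]
width: 0.998
```

```bash
python3 go.py 0.532 -0.2135 0.238
```

```text
t 1.25 p [ 0.3828 -0.3864  0.2389] w 0.998 F [-0.1 -0.3  0.2]
shift mm [  1.  227.9  15.1] rot [-0.645  0.    -0.   ]
```

arm_command([
  [0, 0, 30, 2, -0.09, 0, 0],
  [0, 0, 65, 4, -0.18, 0, 0],
  [0, 0, 100, 7, -0.27, 0, 0],
  [0, 0, 135, 9, -0.36, 0, 0],
  [0, 0, 170, 11, -0.45, 0, 0],
  [0, 0, 200, 13, -0.54, 0, 0],
  [0, 1, 220, 15, -0.645, 0, 0],
  [0, 1, 228, 15, -0.645, 0, 0],
])

```text
time: 2.25
position: [0.5326, -0.2159, 0.2376]
orientation: [[-0.0, 0.005, 1.0], [0.001, 1.0, -0.005], [-1.0, 0.001, -0.0]]
ft_force: [-1.0, -0.4, -0.2]
width: 1.002
```

Run:
```python
from bench import arm
from h import *
s=arm.observe();print(np.round(s["position"],4))
w=arm.get_image("wrist")
np.savez("w1.npz",**w)
L=(.532,-.2135)
print(proj(w,[[*L,.108],[*L,.07],[*L,.06],[*L,0]]))
cv2.imwrite("pics/w1.png",w["pixels"][:,:,::-1])
```

```text
[ 0.5326 -0.2159  0.2376]
[[316.4783864  189.00887785]
 [316.62853025 181.30190488]
 [316.66248229 179.5591765 ]
 [316.83064479 170.92781693]]
```

View pics/w1.png

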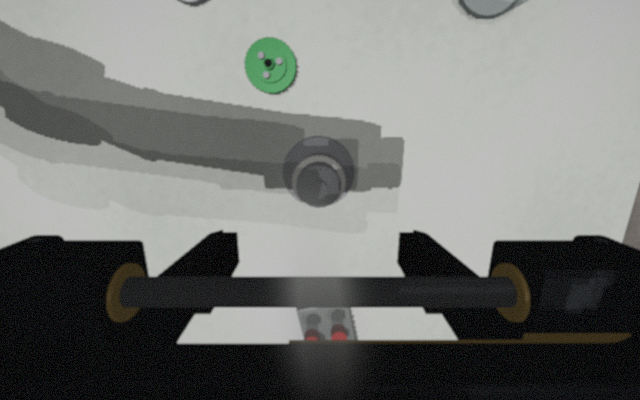

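Looking straight down between the fingers, the wrist view shows the pair at about (320,182). The green lid is at (270,65) and the rack is behind. I'll zoom in with the overlay.

Run:
```python
from h import *
w=dict(np.load("w1.npz"))
o=(265,120)
g0=crop(w,*o,110,100,7,1.7);g=g0.copy()
L=(.532,-.2135)
for z,r,c in [(.07,.03,(0,0,255)),(.092,.024,(0,255,255)),(.108,.009,(0,255,0)),(.0,.048,(255,0,0))]: draw(w,g,circ(*L,z,r),7,np.array(o),c)
cv2.imwrite("pics/w1o.png",g[:600]); cv2.imwrite("pics/w1c.png",g0[:600])
```

```text
(no output)
```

View pics/w1o.png

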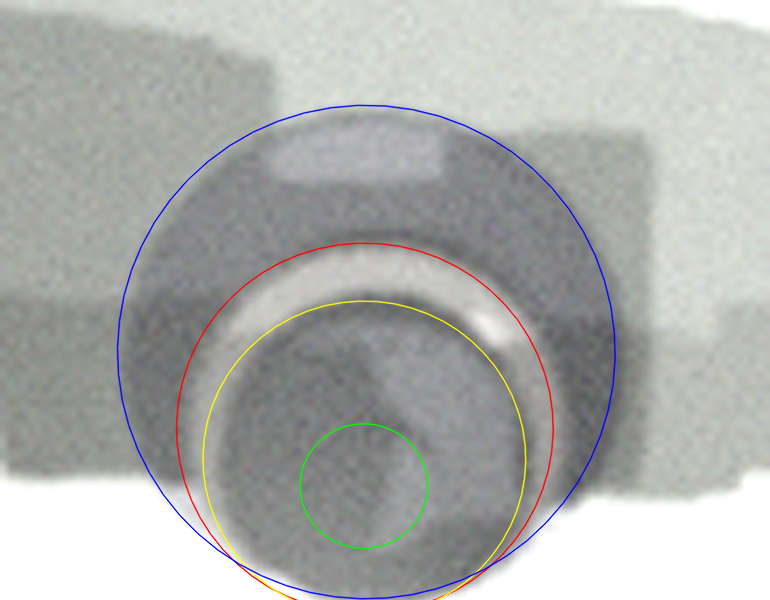

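View pics/w1c.png

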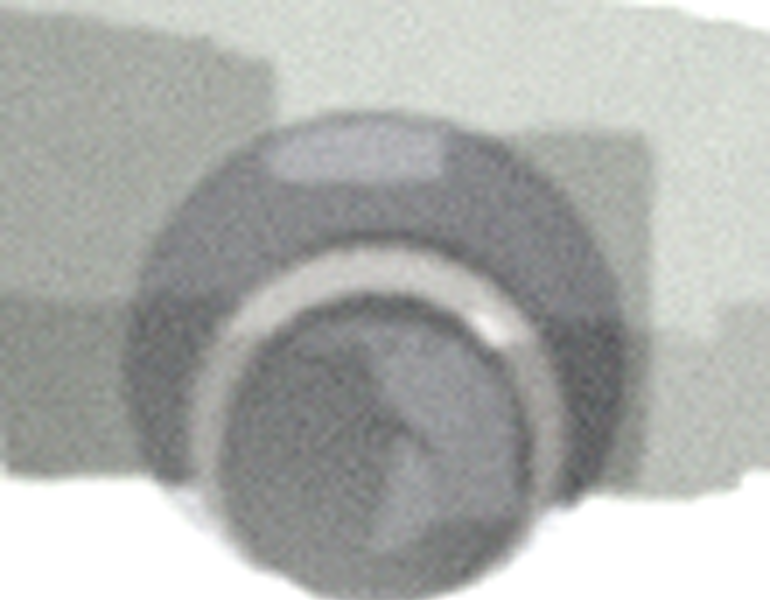

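```bash
python3 go.py 0.5337 -0.2135 0.053
```

```text
t 2.3 p [ 0.5327 -0.2156  0.2376] w 0.999 F [0.4 1.2 0.8]
shift mm [184.6   2.    0.9] rot [-0.007  0.    -0.001]
```

arm_command([
  [0, 15, 1, 1, -0.007, 0, 0],
  [0, 40, 1, 1, -0.007, 0, 0],
  [0, 65, 1, 1, -0.007, 0, 0],
  [0, 85, 1, 1, -0.007, 0, 0],
  [0, 95, 1, 1, -0.007, 0, 0],
  [0, 100, 1, 1, -0.007, 0, 0],
  [0, 100, 1, 1, -0.007, 0, 0],
])

```text
time: 3.18
position: [0.5328, -0.2166, 0.1378]
orientation: [[0.0, 0.001, 1.0], [-0.0, 1.0, -0.001], [-1.0, -0.0, 0.0]]
ft_force: [-0.2, 0.4, 0.6]
width: 1.0
```

```bash
python3 go.py 0.5337 -0.2135 0.053
python3 - <<'E'
from bench import arm
from h import *
w=arm.get_image("wrist")
g=crop(w,120,60,400,300,2,1.5)
L=(.5337,-.2135)
for z,r,c in [(.07,.03,(0,0,255)),(.092,.024,(0,255,255)),(.0,.048,(255,0,0))]: draw(w,g,circ(*L,z,r),2,np.array((120,60)),c)
cv2.imwrite("pics/w2.png",g)
E
```

```text
t 3.17 p [ 0.5328 -0.2166  0.1378] w 1.0 F [-0.2  0.4  0.6]
shift mm [84.8  3.1  0.9] rot [-0.001  0.     0.   ]
```

View pics/w2.png

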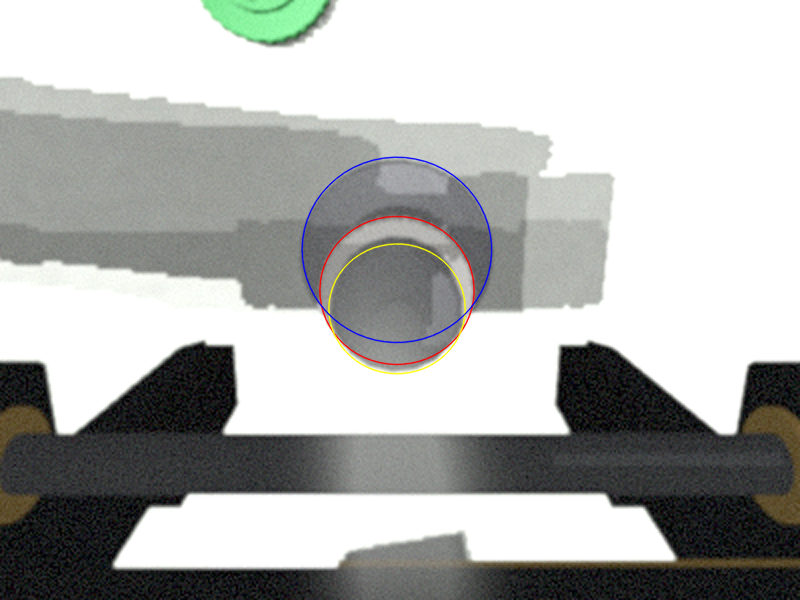

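arm_command([
  [0, 10, 3, 1, 0, 0, 0],
  [0, 30, 3, 1, 0, 0, 0],
  [0, 48, 3, 1, 0, 0, 0],
  [0, 62, 3, 1, 0, 0, 0],
  [0, 72, 3, 1, 0, 0, 0],
  [0, 80, 3, 1, 0, 0, 0],
  [0, 85, 3, 1, 0, 0, 0],
  [0, 85, 3, 1, 0, 0, 0],
])

```text
time: 4.22
position: [0.5338, -0.2133, 0.0526]
orientation: [[-0.0, 0.001, 1.0], [0.0, 1.0, -0.001], [-1.0, 0.0, -0.0]]
ft_force: [-0.0, 0.1, 0.4]
width: 0.998
```

```bash
python3 go.py 0.5337 -0.2135 0.053
python3 - <<'E'
from bench import arm
from h import *
w=arm.get_image("wrist");s=arm.get_image("scene")
cv2.imwrite("pics/w3.png",np.vstack([crop(w,120,100,400,300,1,1.5),crop(s,225,200,100,75,4,1.4)]))
E
```

```text
t 4.22 p [ 0.5338 -0.2133  0.0526] w 0.998 F [-0.   0.1  0.4]
shift mm [-0.4 -0.2 -0.1] rot [-0.001 -0.    -0.   ]
```

View pics/w3.png

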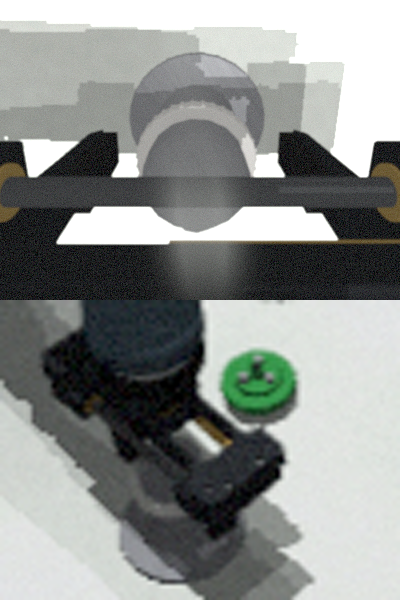

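arm_command([
  [0.2, 0, 0, 0, 0, 0, 0],
  [0.25, 0, 0, 0, 0, 0, 0],
  [0.3, 0, 0, 0, 0, 0, 0],
  [0.5, 0, 0, 0, 0, 0, 0],
  [1, 0, 0, 0, 0, 0, 0],
  [1, 0, 0, 0, 0, 0, 0],
  [1, 0, 0, 0, 0, 0, 0],
])

```text
time: 5.2
position: [0.5337, -0.2134, 0.0528]
orientation: [[-0.0, 0.001, 1.0], [-0.0, 1.0, -0.001], [-1.0, -0.0, -0.0]]
ft_force: [-2.9, 0.1, 2.9]
width: 0.667
```

arm_command([
  [1, -1, 0, 0, 0, 0, 0],
  [1, -4, 0, 0, 0, 0, 0],
  [1, -9, 0, 0, 0, 0, 0],
  [1, -15, 0, 0, 0, 0, 0],
  [1, -22, 0, 0, 0, 0, 0],
  [1, -30, 0, 0, 0, 0, 0],
  [1, -36, 0, 0, 0, 0, 0],
  [1, -40, 0, 0, 0, 0, 0],
])

```text
time: 6.2
position: [0.5339, -0.2134, 0.0932]
orientation: [[0.0, 0.001, 1.0], [-0.0, 1.0, -0.001], [-1.0, -0.0, 0.0]]
ft_force: [-0.1, -0.3, -1.7]
width: 0.675
```

```bash
python3 go.py 0.5337 -0.2135 0.215
python3 - <<'E'
from bench import arm
from h import *
w=arm.get_image("wrist");s=arm.get_image("scene")
cv2.imwrite("pics/w4.png",np.vstack([crop(w,120,100,400,300,1,1.5),crop(s,225,200,100,75,4,1.4)]))
E
```

```text
t 6.2 p [ 0.5339 -0.2134  0.0932] w 0.675 F [-0.1 -0.3 -1.7]
shift mm [-1.218e+02 -1.000e-01 -2.000e-01] rot [-0.001  0.     0.   ]
```

View pics/w4.png

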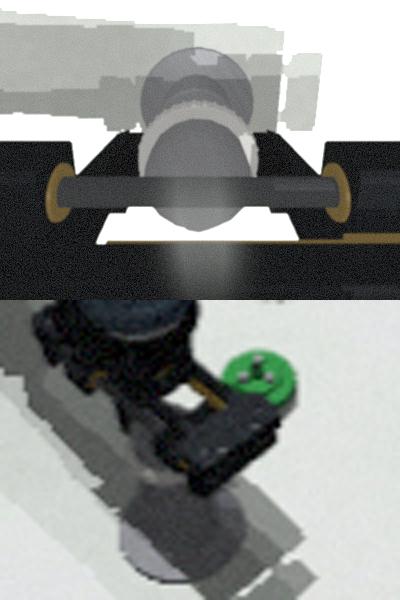

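Held: width 0.67 (about 59 mm), force about 1.7 N down (about 150 g, both parts). I'll lift on and travel toward the vessel, stopping short to look.

arm_command([
  [1, -10, 0, 0, 0, 0, 0],
  [1, -25, 0, 0, 0, 0, 0],
  [1, -45, 0, 0, 0, 0, 0],
  [1, -65, 0, 0, 0, 0, 0],
  [1, -85, 0, 0, 0, 0, 0],
  [1, -103, 0, 0, 0, 0, 0],
  [1, -116, 0, 0, 0, 0, 0],
  [1, -122, 0, 0, 0, 0, 0],
])

```text
time: 7.3
position: [0.5341, -0.2134, 0.2157]
orientation: [[0.001, 0.001, 1.0], [-0.0, 1.0, -0.001], [-1.0, -0.0, 0.001]]
ft_force: [0.1, -0.7, -1.8]
width: 0.667
```

arm_command([
  [1, 0, 7, 1, 0, 0, 0],
  [1, 0, 20, 3, 0, 0, 0],
  [1, 0, 40, 5, 0, 0, 0],
  [1, 0, 65, 8, 0, 0, 0],
  [1, 0, 90, 11, 0, 0, 0],
  [1, 0, 115, 13, 0, 0, 0],
  [1, 0, 140, 16, 0, 0, 0],
  [1, 0, 165, 19, 0, 0, 0],
])

```text
time: 8.3
position: [0.5527, -0.0457, 0.2144]
orientation: [[-0.001, -0.001, 1.0], [0.001, 1.0, 0.001], [-1.0, 0.001, -0.001]]
ft_force: [-0.1, 0.2, -1.4]
width: 0.672
```

arm_command([
  [1, 0, 25, 3, 0, 0, 0],
  [1, 0, 50, 6, 0, 0, 0],
  [1, 0, 75, 9, 0, 0, 0],
  [1, 0, 95, 12, 0, 0, 0],
  [1, 0, 112, 14, 0, 0, 0],
  [1, 0, 125, 16, 0, 0, 0],
  [1, 0, 132, 16, 0, 0, 0],
  [1, 0, 135, 16, 0, 0, 0],
])

```text
time: 9.3
position: [0.5691, 0.0866, 0.2146]
orientation: [[-0.0, 0.001, 1.0], [-0.0, 1.0, -0.001], [-1.0, -0.0, -0.0]]
ft_force: [0.2, -0.3, -1.3]
width: 0.672
```

```bash
python3 go.py 0.577 0.174 0.215
python3 - <<'E'
from bench import arm
from h import *
for n in ("wrist","scene","top"):
    w=arm.get_image(n); np.savez(n+"5.npz",**w)
    if n=="wrist": cv2.imwrite("pics/w5.png",crop(w,0,0,640,400,1,1.5))
    else: cv2.imwrite(f"pics/{n}5.png",crop(w,*((310,110) if n=="scene" else (210,150)),120,90,5,1.4))
E
```

```text
t 9.3 p [0.5691 0.0866 0.2146] w 0.672 F [ 0.2 -0.3 -1.3]
shift mm [-0.4 87.4  7.8] rot [-0.001 -0.     0.   ]
```

View pics/w5.png

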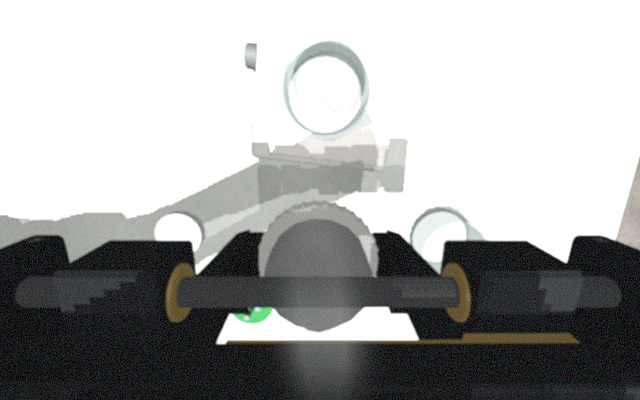

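View pics/scene5.png

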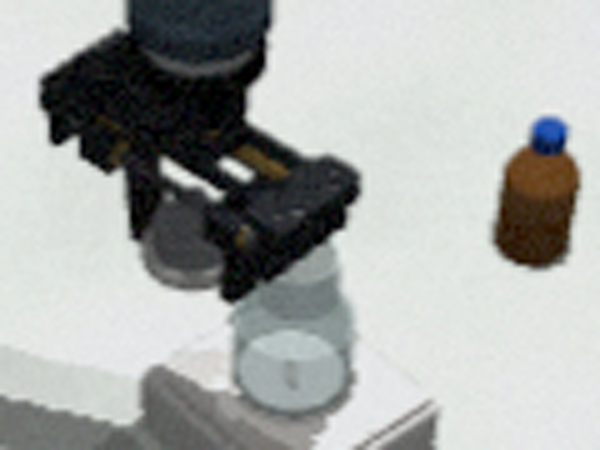

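View pics/top5.png

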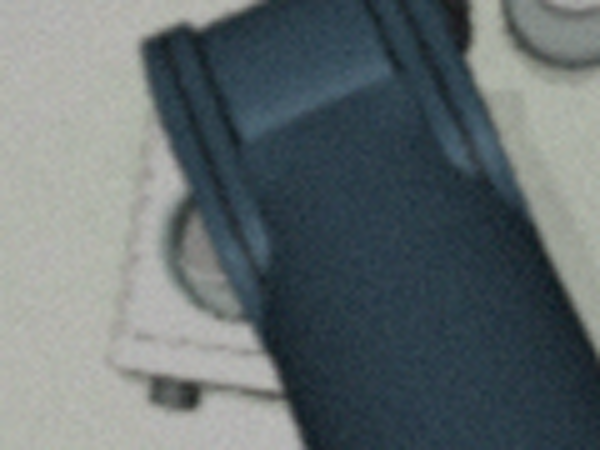

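The wrist view shows the vessel mouth at about (327,88) and the held pair at (318,265), with the lid level. I'll zoom in with overlays for both, using hypotheses for vessel and lid.

Run:
```python
from h import *
w=dict(np.load("wrist5.npz"))
g=crop(w,270,20,110,130,6,0.95)
g2=crop(w,240,180,160,160,4,1.5)
V=(.577,.174)
h=g.copy()
for z,r,c in [(.167,.027,(0,0,255)),(.167,.023,(0,255,0)),(.111,.04,(255,0,0)),(.055,.04,(255,0,255))]: draw(w,h,circ(*V,z,r),6,np.array((270,20)),c)
cv2.imwrite("pics/v5.png",g[:600]);cv2.imwrite("pics/v5o.png",h[:600])
p=(.5691,.0866,.2146)
for z,r,c in [(.0072+.0,.03,(0,0,255)),(.0172,.03,(0,255,0))]: draw(w,g2,circ(p[0],p[1],p[2]+z,r),4,np.array((240,180)),c)
cv2.imwrite("pics/l5.png",g2[:600])
```

```text
(no output)
```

View pics/v5.png

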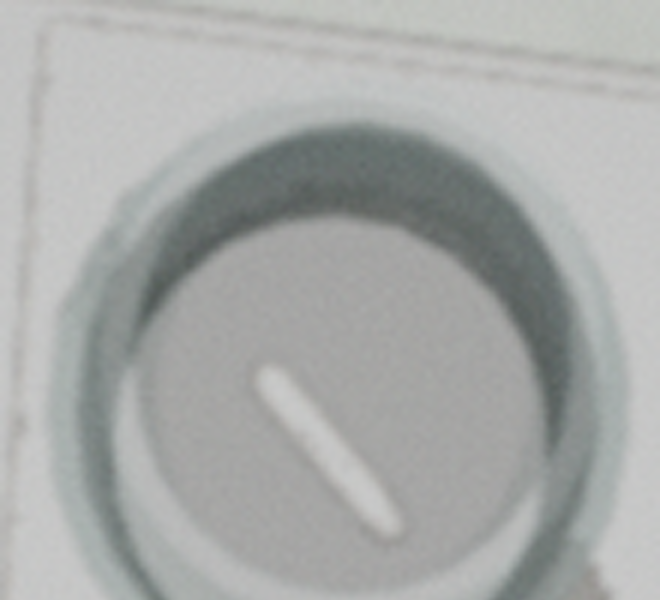

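View pics/v5o.png

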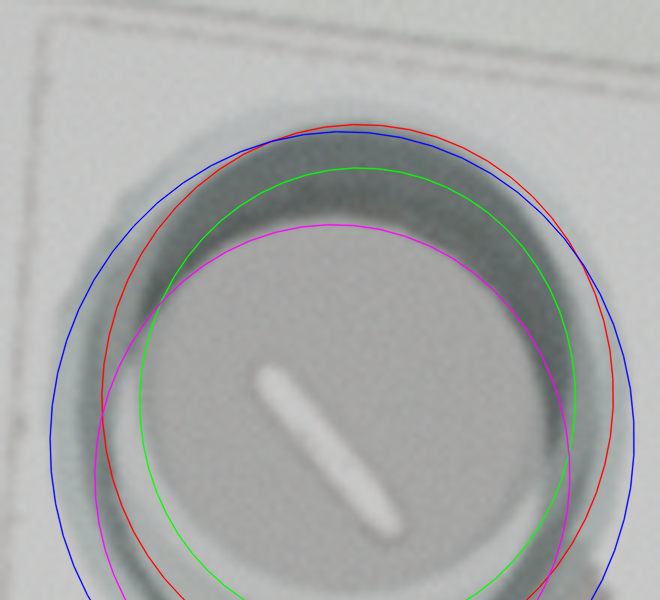

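View pics/l5.png

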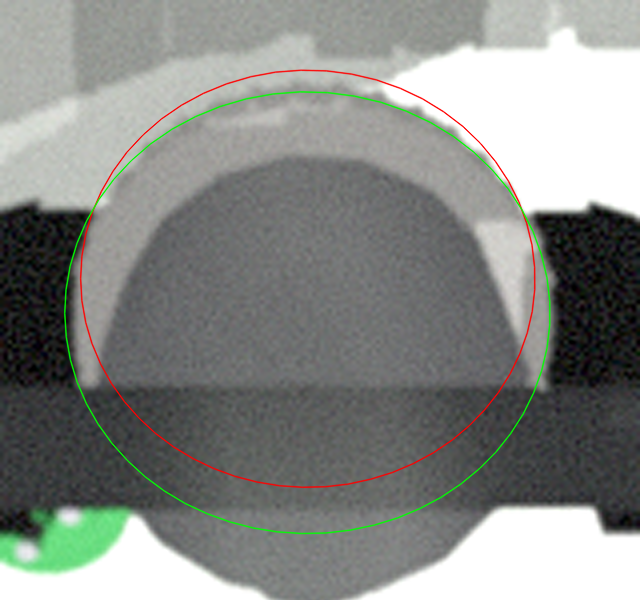

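Run:
```python
from h import *
w=dict(np.load("wrist5.npz"));s=dict(np.load("scene5.npz"));t=dict(np.load("top5.npz"))
s["pixels"]=cv2.imread("pics/scene0.png")[:,:,::-1];t["pixels"]=cv2.imread("pics/top0.png")[:,:,::-1]
V=(.577,.1785)
def f(c,o,wd,ht,k,g):
    h=crop(c,*o,wd,ht,k,g);a=h.copy()
    for z,r,col in [(.167,.027,(0,0,255)),(.167,.023,(0,255,0)),(.133,.023,(0,200,255)),(.111,.04,(255,0,0)),(.055,.04,(255,0,255))]: draw(c,h,circ(*V,z,r),k,np.array(o),col)
    return np.hstack([a,h])
a=f(w,(270,20),110,130,4,.95)
cv2.imwrite("pics/o6.png",f(w,(270,20),110,130,3.6,.95))
cv2.imwrite("pics/o7.png",np.vstack([f(s,(345,145),50,50,8,1.2)[:300],f(t,(235,175),50,45,8,1.6)[:300]]))
```

```text
(no output)
```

View pics/o6.png

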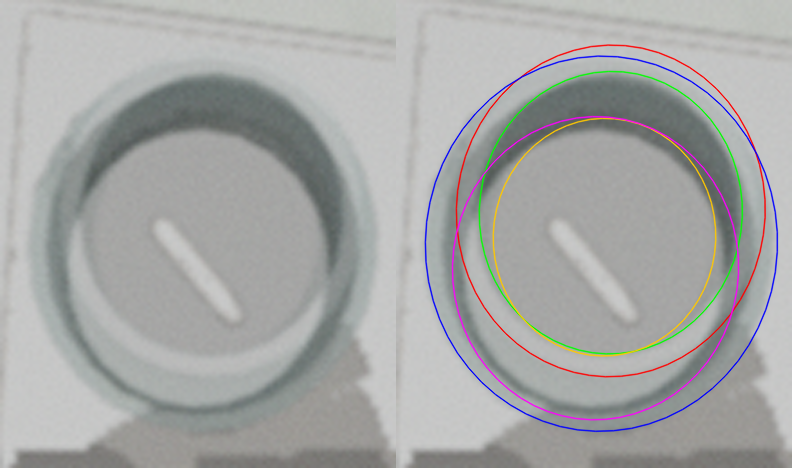

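View pics/o7.png

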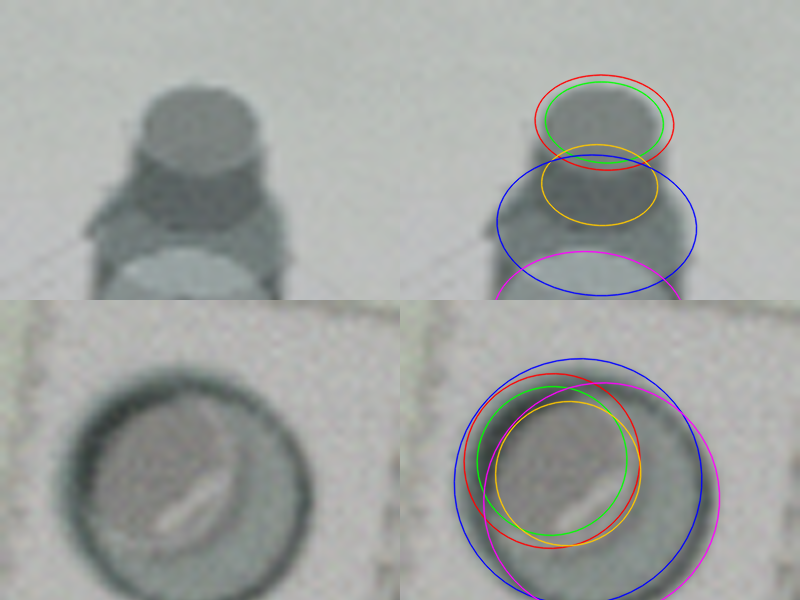

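The wrist data give about (0.576, 0.177), while the fixed cameras say y of about 0.1755. I'll move so the wrist camera is straight above the mouth and measure again.

arm_command([
  [1, 0, 5, 1, 0, 0, 0],
  [1, 0, 15, 4, 0, 0, 0],
  [1, 0, 24, 6, 0, 0, 0],
  [1, 0, 29, 7, 0, 0, 0],
  [1, 0, 31, 7, 0, 0, 0],
  [1, 0, 31, 7, 0, 0, 0],
])

```text
time: 10.2
position: [0.5761, 0.1176, 0.2147]
orientation: [[-0.0, 0.001, 1.0], [-0.0, 1.0, -0.001], [-1.0, -0.0, -0.0]]
ft_force: [0.9, 0.5, -1.6]
width: 0.671
```

```bash
python3 go.py 0.5763 0.177 0.215
python3 - <<'E'
from bench import arm
from h import *
w=arm.get_image("wrist");np.savez("wrist8.npz",**w)
print(-w["R"].T@w["t"])
V=(.5763,.177)
print(proj(w,[[*V,.167],[*V,.111]]))
def f(c,o,wd,ht,k,g):
    h=crop(c,*o,wd,ht,k,g);a=h.copy()
    for z,r,col in [(.167,.027,(0,0,255)),(.167,.023,(0,255,0)),(.133,.023,(0,200,255)),(.111,.04,(255,0,0)),(.055,.04,(255,0,255))]: draw(c,h,circ(*V,z,r),k,np.array(o),col)
    return np.hstack([a,h])
cv2.imwrite("pics/o8.png",f(w,(265,70),110,150,3.6,.95))
cv2.imwrite("pics/o8r.png",crop(w,0,0,640,400,1,1))
E
```

```text
t 10.2 p [0.5761 0.1176 0.2147] w 0.671 F [ 0.9  0.5 -1.6]
shift mm [-0.4 59.4  0.2] rot [-0.001 -0.     0.   ]
[0.576831   0.18410351 0.36085855]
[[317.02239127 132.81086186]
 [317.20125234 130.32895962]]
```

View pics/o8.png

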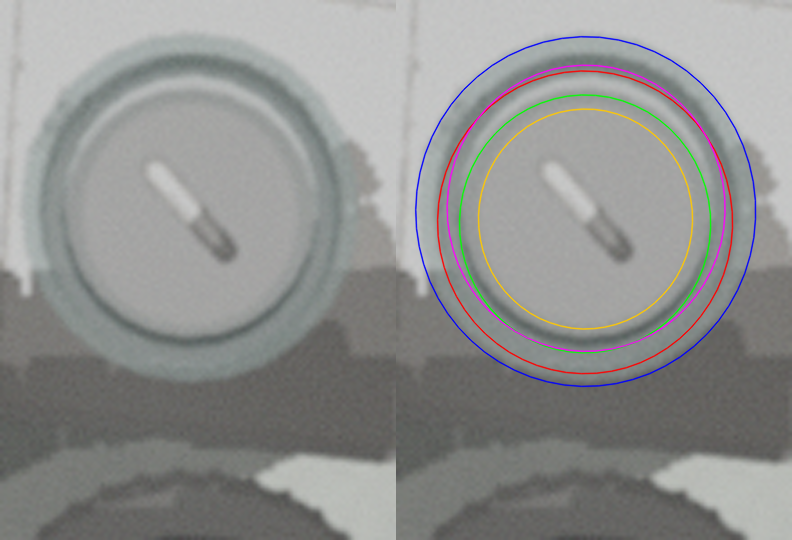

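View pics/o8r.png

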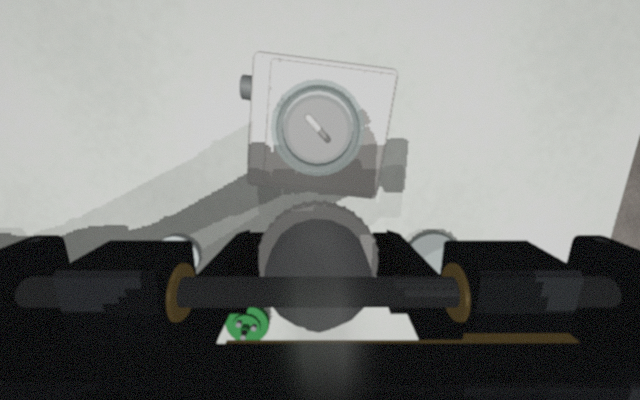

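The body outline and mouth both give a vessel centre of (0.5765, 0.178). I'll move over it and then lower to a few mm above the rim.

arm_command([
  [1, 0, 6, 0, 0, 0, 0],
  [1, 0, 18, 0, 0, 0, 0],
  [1, 0, 32, 0, 0, 0, 0],
  [1, 0, 45, 0, 0, 0, 0],
  [1, 0, 54, 0, 0, 0, 0],
  [1, 0, 59, 0, 0, 0, 0],
  [1, 0, 60.5, 0, 0, 0, 0],
  [1, 0, 60.5, 0, 0, 0, 0],
])

```text
time: 11.25
position: [0.5763, 0.1777, 0.2147]
orientation: [[-0.0, 0.001, 1.0], [-0.0, 1.0, -0.001], [-1.0, -0.0, -0.0]]
ft_force: [0.1, 0.5, -1.0]
width: 0.668
```

```bash
python3 go.py 0.5764 0.178 0.166;python3 - <<'E'
from bench import arm
from h import *
s=arm.get_image("scene")
cv2.imwrite("pics/s9.png",crop(s,325,100,90,70,8,1.2))
w=arm.get_image("wrist")
cv2.imwrite("pics/w9.png",crop(w,120,100,400,300,2,1.2))
E
```

```text
t 11.25 p [0.5763 0.1777 0.2147] w 0.668 F [ 0.1  0.5 -1. ]
shift mm [48.7  0.3  0.1] rot [-0.001 -0.     0.   ]
```

View pics/s9.png

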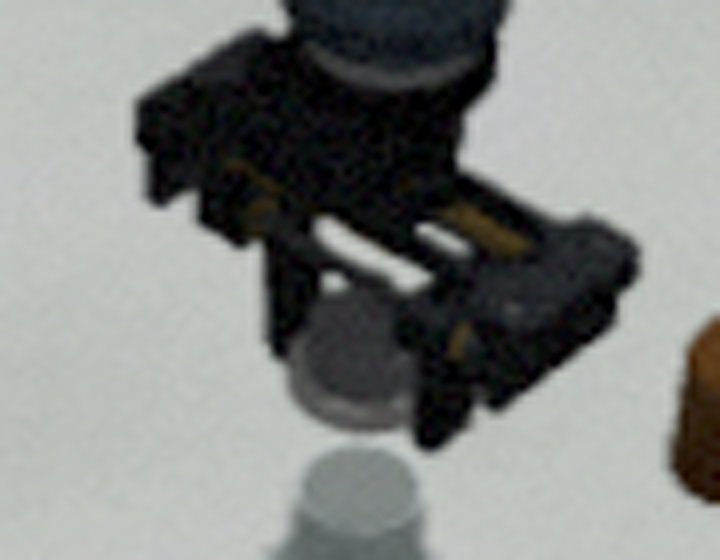

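View pics/w9.png

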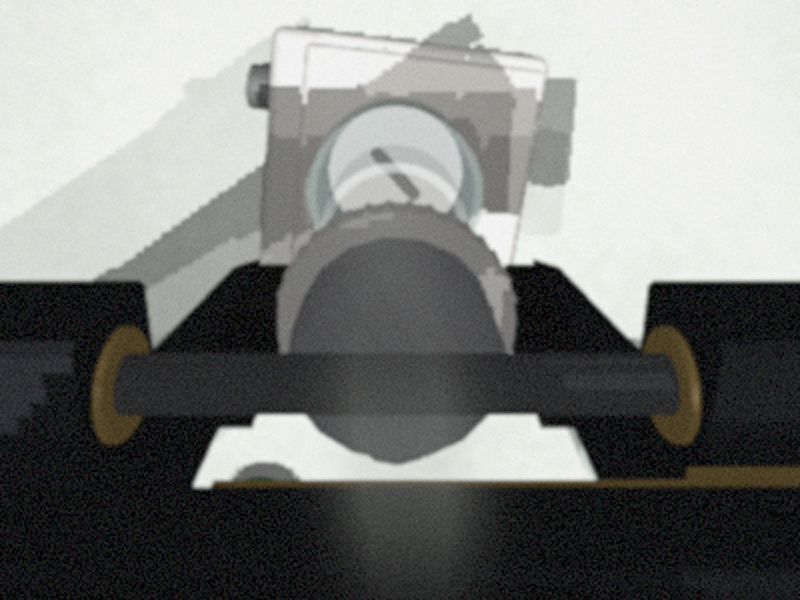

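Run:
```python
from bench import arm
from h import *
s=arm.get_image("scene")
h=crop(s,325,100,90,70,8,1.2)
p=(.5763,.1777)
for z,r,c in [(.2219,.03,(0,0,255)),(.2319,.03,(0,0,255)),(.2539,.024,(0,255,255)),(.167,.023,(0,255,0)),(.167,.027,(255,0,0))]: draw(s,h,circ(*p,z,r),8,np.array((325,100)),c)
cv2.imwrite("pics/s10.png",h)
```

```text
(no output)
```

View pics/s10.png

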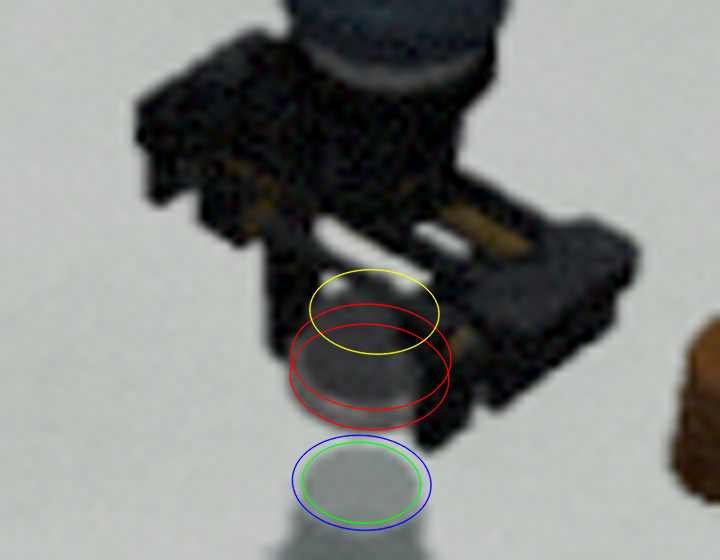

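The scene overlay agrees within about 1–1.5 mm of a 2.5 mm clearance. Lowering.

arm_command([
  [1, 6, 0, 0.5, 0, 0, 0],
  [1, 15, 0, 0.5, 0, 0, 0],
  [1, 25, 0, 0.5, 0, 0, 0],
  [1, 33, 0, 0.5, 0, 0, 0],
  [1, 39, 0, 0.5, 0, 0, 0],
  [1, 43, 0, 0.5, 0, 0, 0],
  [1, 45, 0, 0.5, 0, 0, 0],
  [1, 45, 0, 0.5, 0, 0, 0],
])

```text
time: 12.4
position: [0.5767, 0.1781, 0.1697]
orientation: [[0.0, 0.001, 1.0], [0.0, 1.0, -0.001], [-1.0, 0.0, 0.0]]
ft_force: [-0.0, 0.1, -1.7]
width: 0.669
```

```bash
python3 go.py 0.5768 0.1777 0.160;python3 - <<'E'
from bench import arm
from h import *
s=arm.get_image("scene")
w=arm.get_image("wrist")
cv2.imwrite("pics/w11.png",np.hstack([crop(s,340,120,60,65,8,1.2),cv2.resize(crop(w,220,100,200,200,2,1.2),(400,520))]))
E
```

```text
t 12.4 p [0.5767 0.1781 0.1697] w 0.669 F [-0.   0.1 -1.7]
shift mm [ 9.7 -0.4  0.1] rot [-0.001  0.    -0.   ]
```

View pics/w11.png

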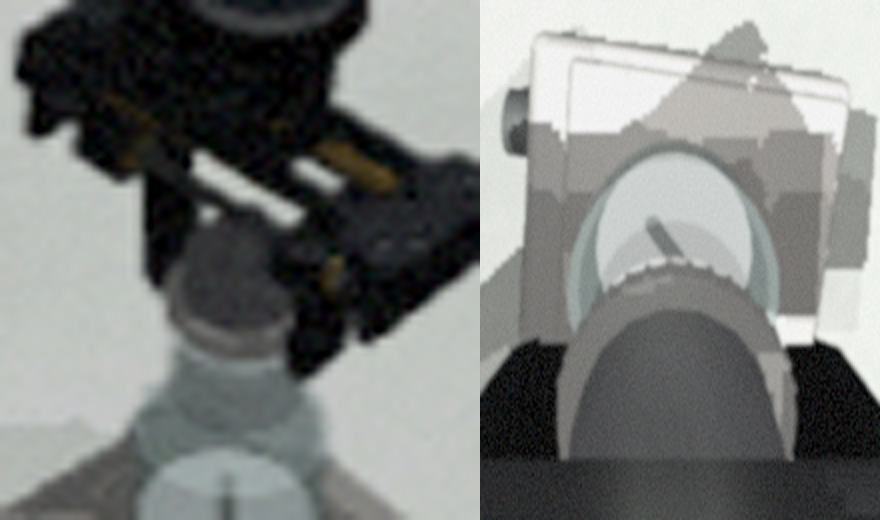

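The plug is entering with no side force, and the vessel is unmoved. I continue slowly.

arm_command([
  [1, 1, 0, 0, 0, 0, 0],
  [1, 2.5, 0, 0, 0, 0, 0],
  [1, 4, 0, 0, 0, 0, 0],
  [1, 5.5, 0, 0, 0, 0, 0],
  [1, 6.5, 0, 0, 0, 0, 0],
  [1, 7.5, 0, 0, 0, 0, 0],
  [1, 7.5, 0, 0, 0, 0, 0],
])

```text
time: 13.38
position: [0.5767, 0.1781, 0.1621]
orientation: [[-0.0, 0.001, 1.0], [-0.0, 1.0, -0.001], [-1.0, -0.0, -0.0]]
ft_force: [0.3, -0.1, -1.5]
width: 0.673
```

arm_command([
  [1, 0.5, 0, 0, 0, 0, 0],
  [1, 1, 0, 0, 0, 0, 0],
  [1, 1, 0, 0, 0, 0, 0],
])

```text
time: 13.75
position: [0.5767, 0.1781, 0.1612]
orientation: [[-0.0, 0.001, 1.0], [-0.0, 1.0, -0.001], [-1.0, -0.0, -0.0]]
ft_force: [1.0, 0.4, -0.8]
width: 0.668
```

arm_command([
  [1, 0.4, 0, 0, 0, 0, 0],
  [1, 0.8, 0, 0, 0, 0, 0],
  [1, 0.8, 0, 0, 0, 0, 0],
])

```text
time: 14.12
position: [0.5767, 0.1781, 0.1603]
orientation: [[-0.0, 0.001, 1.0], [-0.0, 1.0, -0.001], [-1.0, -0.0, -0.0]]
ft_force: [-0.2, 0.1, -0.6]
width: 0.673
```

arm_command([
  [1, 0.4, 0, 0, 0, 0, 0],
  [1, 0.8, 0, 0, 0, 0, 0],
  [1, 0.8, 0, 0, 0, 0, 0],
])

```text
time: 14.5
position: [0.5767, 0.1781, 0.1598]
orientation: [[0.0, 0.001, 1.0], [-0.0, 1.0, -0.001], [-1.0, -0.0, 0.0]]
ft_force: [-0.5, -0.3, 1.3]
width: 0.67
```

arm_command([
  [1, 0.4, 0, 0, 0, 0, 0],
  [1, 0.4, 0, 0, 0, 0, 0],
])

```text
time: 14.75
position: [0.5767, 0.1782, 0.1598]
orientation: [[0.0, 0.001, 1.0], [-0.0, 1.0, -0.001], [-1.0, -0.0, 0.0]]
ft_force: [-1.3, -1.3, 6.0]
width: 0.673
```

```bash
python3 go.py 0.5768 0.1777 0.160;python3 - <<'E'
from bench import arm
from h import *
s=arm.get_image("scene")
w=arm.get_image("wrist")
cv2.imwrite("pics/w12.png",np.hstack([crop(s,340,120,60,65,8,1.2),cv2.resize(crop(w,220,100,200,200,2,1.2),(400,520))]))
E
```

```text
t 14.75 p [0.5767 0.1782 0.1598] w 0.673 F [-1.3 -1.3  6. ]
shift mm [-0.2 -0.5  0.1] rot [-0.001  0.     0.   ]
```

View pics/w12.png

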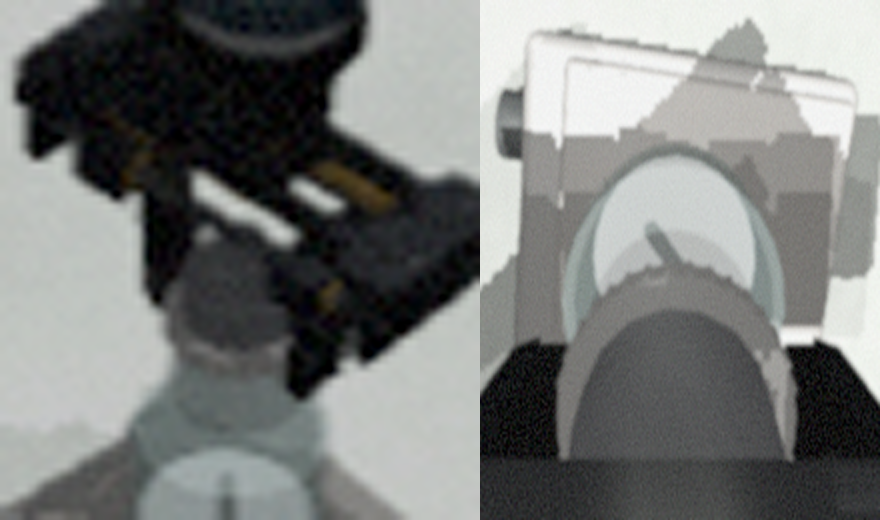

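Contact is at TCP z 0.1598, as predicted (0.160). I ease off slightly and open.

arm_command([
  [1, -0.4, 0, 0, 0, 0, 0],
  [1, -0.4, 0, 0, 0, 0, 0],
  [0.28, -0.4, 0, 0, 0, 0, 0],
  [0.22, -0.4, 0, 0, 0, 0, 0],
  [0.15, -0.4, 0, 0, 0, 0, 0],
  [0.05, -0.4, 0, 0, 0, 0, 0],
  [0, -0.4, 0, 0, 0, 0, 0],
  [0, -0.4, 0, 0, 0, 0, 0],
])

```text
time: 15.85
position: [0.5767, 0.1781, 0.1596]
orientation: [[0.0, 0.001, 1.0], [0.0, 1.0, -0.001], [-1.0, 0.0, 0.0]]
ft_force: [-0.6, -0.6, 0.7]
width: 1.002
```

```bash
python3 go.py 0.5768 0.1777 0.235;python3 - <<'E'
from bench import arm
from h import *
s=arm.get_image("scene")
w=arm.get_image("wrist")
cv2.imwrite("pics/w13.png",np.hstack([crop(s,340,120,60,65,8,1.2),cv2.resize(crop(w,220,100,200,200,2,1.2),(400,520))]))
E
```

```text
t 15.85 p [0.5767 0.1781 0.1596] w 1.002 F [-0.6 -0.6  0.7]
shift mm [-75.4  -0.4   0.1] rot [-0.001  0.    -0.   ]
```

View pics/w13.png

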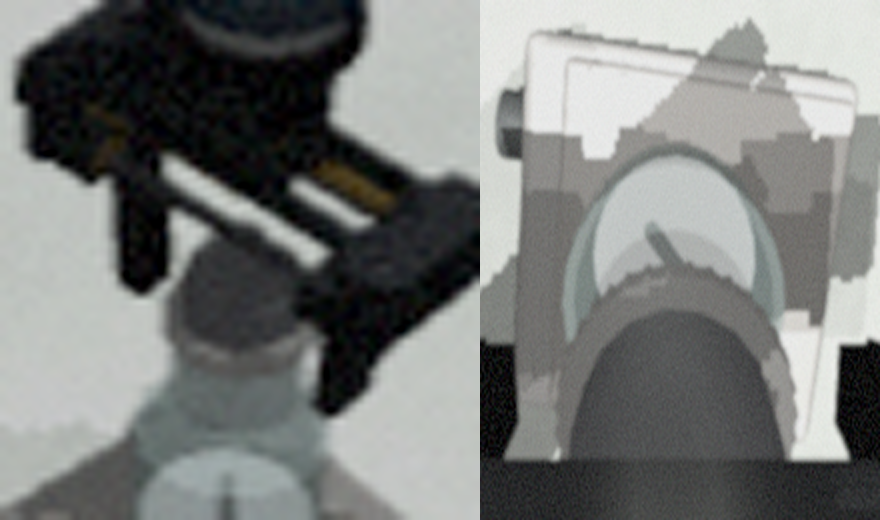

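Released with nothing shifted. I rise clear, then look at the knob.

arm_command([
  [0, -3, 0, 0, 0, 0, 0],
  [0, -12, 0, 0, 0, 0, 0],
  [0, -27, 0, 0, 0, 0, 0],
  [0, -45, 0, 0, 0, 0, 0],
  [0, -60, 0, 0, 0, 0, 0],
  [0, -71, 0, 0, 0, 0, 0],
  [0, -75, 0, 0, 0, 0, 0],
  [0, -75, 0, 0, 0, 0, 0],
])

```text
time: 16.95
position: [0.5766, 0.1781, 0.2346]
orientation: [[-0.0, 0.001, 1.0], [-0.0, 1.0, -0.001], [-1.0, -0.0, -0.0]]
ft_force: [-0.1, 0.6, -0.4]
width: 1.0
```

```bash
python3 go.py 0.5768 0.1777 0.235;python3 - <<'E'
from bench import arm
from h import *
s=arm.get_image("scene")
w=arm.get_image("wrist")
np.savez("wrist14.npz",**w);np.savez("scene14.npz",**s)
V=(.5767,.178)
a=crop(s,340,130,60,60,7,1.3);a2=a.copy()
b=crop(w,260,170,120,120,4.5,1.6)
for z,r,c in [(.167,.03,(0,0,255)),(.177,.03,(0,0,255)),(.199,.024,(0,255,255)),(.215,.009,(0,255,0)),(.055,.04,(255,0,255))]:
    draw(s,a2,circ(*V,z,r),7,np.array((340,130)),c)
b2=b.copy()
for z,r,c in [(.167,.03,(0,0,255)),(.177,.03,(0,0,255)),(.199,.024,(0,255,255)),(.215,.009,(0,255,0))]:draw(w,b2,circ(*V,z,r),4.5,np.array((260,170)),c)
cv2.imwrite("pics/a14.png",np.hstack([a,a2])[:,:800])
cv2.imwrite("pics/b14.png",cv2.resize(np.hstack([b,b2]),(800,400)))
E
```

```text
t 16.95 p [0.5766 0.1781 0.2346] w 1.0 F [-0.1  0.6 -0.4]
shift mm [-0.4 -0.4  0.2] rot [-0.001 -0.     0.   ]
```

View pics/a14.png

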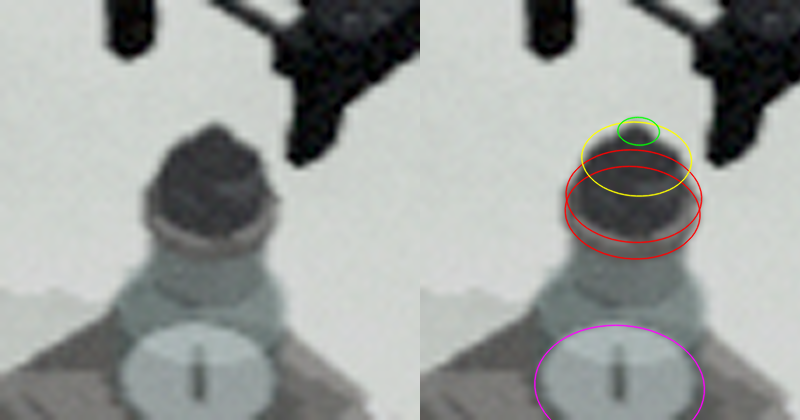

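View pics/b14.png

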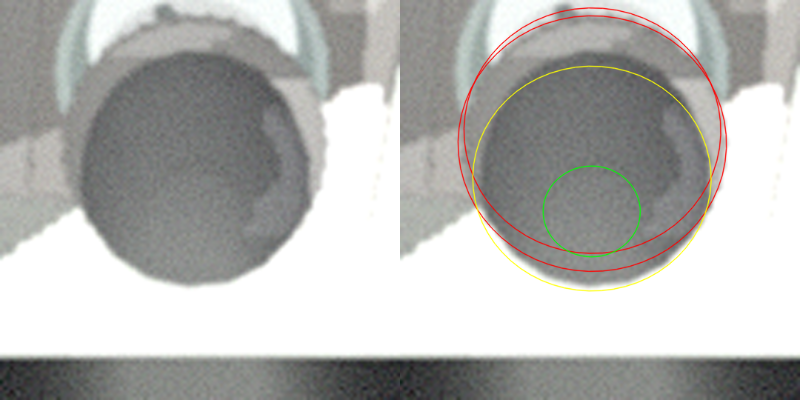

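Run:
```python
from h import *
w=dict(np.load("wrist14.npz"))
g=w["pixels"][170:270,265:375,::-1].astype(float)
g=cv2.GaussianBlur(g,(0,0),0.8)
g=np.clip((g-40)*5,0,255).astype(np.uint8)
cv2.imwrite("pics/k14.png",cv2.resize(g,None,fx=6,fy=6,interpolation=cv2.INTER_CUBIC))
print(proj(w,[[.5767,.178,.215],[.5767,.178,.199]]), w["pixels"][200:230:6,300:340:8].mean(2))
```

```text
[[317.01089695 233.12077564]
 [317.08837741 224.17501043]] [[75.         75.33333333 70.         67.66666667 67.66666667]
 [73.33333333 74.66666667 76.33333333 75.         70.        ]
 [78.         70.66666667 69.         71.         66.        ]
 [76.66666667 79.66666667 76.66666667 67.66666667 70.        ]
 [75.33333333 77.33333333 77.66666667 80.33333333 70.33333333]]
```

View pics/k14.png

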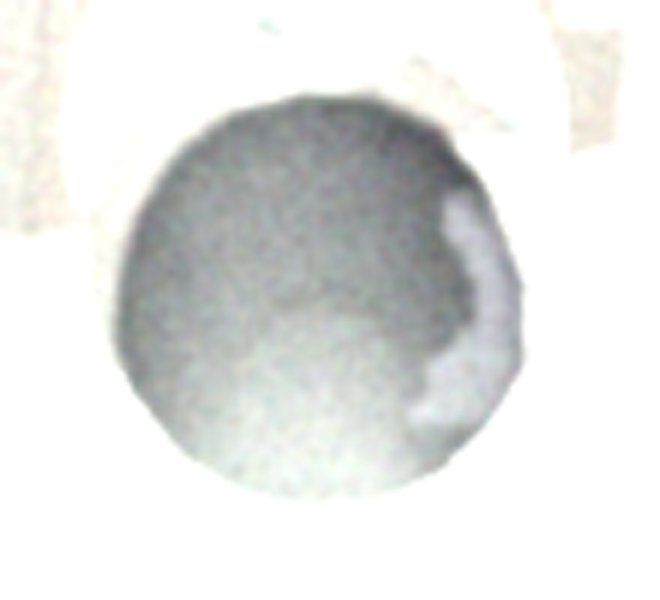

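The lid is seated level and the cover is centred under the tool within about 0.5 mm. I descend to just above the cover's roof so that the tips clasp the knob.

arm_command([
  [0.2, 3, 0, 0.4, 0, 0, 0],
  [0.4, 9, 0, 0.4, 0, 0, 0],
  [0.5, 16, 0, 0.4, 0, 0, 0],
  [0.5, 22, 0, 0.4, 0, 0, 0],
  [0.5, 27, 0, 0.4, 0, 0, 0],
  [0.5, 30, 0, 0.4, 0, 0, 0],
  [0.5, 32, 0, 0.4, 0, 0, 0],
  [0.5, 32, 0, 0.4, 0, 0, 0],
])

```text
time: 18.05
position: [0.5771, 0.1781, 0.2026]
orientation: [[0.0, 0.001, 1.0], [0.0, 1.0, -0.001], [-1.0, 0.0, 0.0]]
ft_force: [0.0, 0.1, -0.5]
width: 0.498
```

```bash
python3 go.py 0.577 0.178 0.2015;python3 - <<'E'
from bench import arm
from h import *
s=arm.get_image("scene")
w=arm.get_image("wrist")
cv2.imwrite("pics/w15.png",np.hstack([crop(s,340,120,60,65,8,1.5),cv2.resize(crop(w,220,130,200,200,2,1.6),(400,520))]))
E
```

```text
t 18.05 p [0.5771 0.1781 0.2026] w 0.498 F [ 0.   0.1 -0.5]
shift mm [ 1.1 -0.1 -0.1] rot [-0.001  0.    -0.   ]
```

View pics/w15.png

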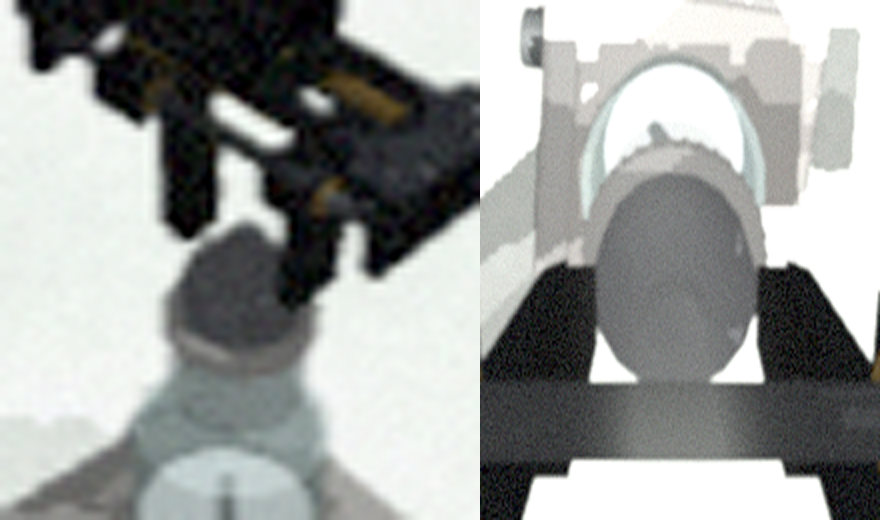

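arm_command([
  [0.6, 0.6, 0, 0, 0, 0, 0],
  [0.68, 0.6, 0, 0, 0, 0, 0],
  [0.72, 0.6, 0, 0, 0, 0, 0],
  [0.76, 0.6, 0, 0, 0, 0, 0],
  [0.79, 0.6, 0, 0, 0, 0, 0],
  [0.85, 0.6, 0, 0, 0, 0, 0],
  [1, 0.6, 0, 0, 0, 0, 0],
  [1, 0.6, 0, 0, 0, 0, 0],
])

```text
time: 19.15
position: [0.577, 0.1781, 0.202]
orientation: [[-0.0, 0.001, 1.0], [-0.0, 1.0, -0.001], [-1.0, -0.0, -0.0]]
ft_force: [-0.7, 0.6, 0.1]
width: 0.192
```

arm_command([
  [1, 0, 0, 0, 0, 0, 0],
  [1, 0, 0, 0, 0, 0, 0],
])

```text
time: 19.4
position: [0.577, 0.1781, 0.202]
orientation: [[-0.0, 0.001, 1.0], [-0.0, 1.0, -0.001], [-1.0, -0.0, -0.0]]
ft_force: [-0.6, -0.1, 0.4]
width: 0.19
```

```bash
python3 go.py 0.577 0.178 0.2925;python3 - <<'E'
from bench import arm
from h import *
s=arm.get_image("scene")
w=arm.get_image("wrist")
cv2.imwrite("pics/w16.png",np.hstack([crop(s,340,120,60,65,8,1.5),cv2.resize(crop(w,220,130,200,200,2,1.6),(400,520))]))
E
```

```text
t 19.4 p [0.577  0.1781 0.202 ] w 0.19 F [-0.6 -0.1  0.4]
shift mm [-90.5  -0.1  -0. ] rot [-0.001 -0.     0.   ]
```

View pics/w16.png

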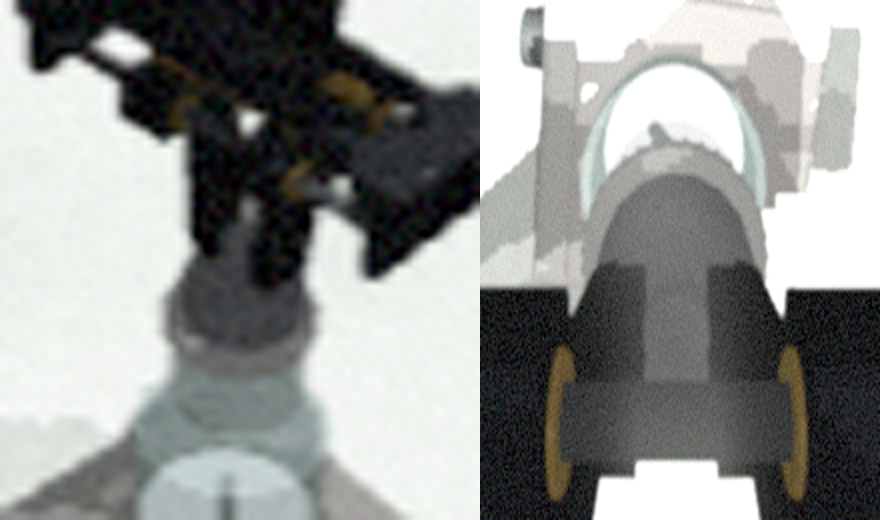

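The knob is held: the opening reads 16.7 mm, with the same roughly 1 mm under-reading as on the flange, so it's not the 12 mm neck. Nothing shifted. I lift straight up, slowly at first.

arm_command([
  [1, -0.5, 0, 0, 0, 0, 0],
  [1, -1.5, 0, 0, 0, 0, 0],
  [1, -3, 0, 0, 0, 0, 0],
  [1, -5, 0, 0, 0, 0, 0],
  [1, -7, 0, 0, 0, 0, 0],
  [1, -9, 0, 0, 0, 0, 0],
  [1, -10, 0, 0, 0, 0, 0],
  [1, -10, 0, 0, 0, 0, 0],
])

```text
time: 20.5
position: [0.5772, 0.1781, 0.2121]
orientation: [[0.0, 0.001, 1.0], [0.0, 1.0, -0.001], [-1.0, 0.0, 0.0]]
ft_force: [0.1, -0.3, -0.2]
width: 0.193
```

```bash
python3 go.py 0.577 0.1781 0.292;python3 - <<'E'
from bench import arm
from h import *
s=arm.get_image("scene")
w=arm.get_image("wrist")
cv2.imwrite("pics/w17.png",np.hstack([crop(s,340,120,60,65,8,1.5),cv2.resize(crop(w,220,130,200,200,2,1.6),(400,520))]))
E
```

```text
t 20.5 p [0.5772 0.1781 0.2121] w 0.193 F [ 0.1 -0.3 -0.2]
shift mm [-79.9  -0.   -0.2] rot [-0.001  0.    -0.   ]
```

View pics/w17.png

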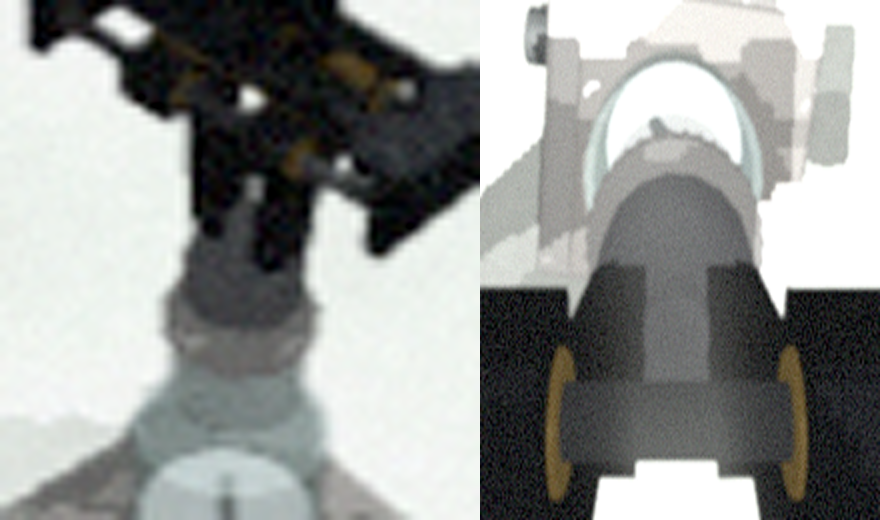

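The cover rises while the lid's flange stays on the glass. I finish the lift to 90 mm.

arm_command([
  [1, -3, 0, 0, 0, 0, 0],
  [1, -10, 0, 0, 0, 0, 0],
  [1, -19, 0, 0, 0, 0, 0],
  [1, -29, 0, 0, 0, 0, 0],
  [1, -39, 0, 0, 0, 0, 0],
  [1, -49, 0, 0, 0, 0, 0],
  [1, -58, 0, 0, 0, 0, 0],
  [1, -66, 0, 0, 0, 0, 0],
])

```text
time: 21.6
position: [0.5771, 0.1781, 0.2786]
orientation: [[0.0, 0.001, 1.0], [0.0, 1.0, -0.001], [-1.0, 0.0, 0.0]]
ft_force: [-1.0, -0.4, -1.6]
width: 0.19
```

arm_command([
  [1, -6, 0, 0, 0, 0, 0],
  [1, -10, 0, 0, 0, 0, 0],
  [1, -13, 0, 0, 0, 0, 0],
  [1, -14, 0, 0, 0, 0, 0],
  [1, -14, 0, 0, 0, 0, 0],
  [1, -14, 0, 0, 0, 0, 0],
])

```text
time: 22.35
position: [0.577, 0.1781, 0.2918]
orientation: [[-0.0, 0.001, 1.0], [-0.0, 1.0, -0.001], [-1.0, -0.0, -0.0]]
ft_force: [0.7, 0.7, -0.6]
width: 0.186
```

```bash
python3 go.py 0.577 0.1781 0.292;python3 - <<'E'
from bench import arm
from h import *
s=arm.get_image("scene")
w=arm.get_image("wrist")
a=crop(s,335,85,70,110,5,1.5);b=a.copy()
V=(.577,.178)
for z,r,c in [(.167,.03,(0,0,255)),(.177,.03,(0,0,255)),(.267,.024,(0,255,255)),(.289,.024,(0,255,255))]: draw(s,b,circ(*V,z,r),5,np.array((335,85)),c)
cv2.imwrite("pics/s18.png",np.hstack([a,b]))
cv2.imwrite("pics/w18.png",crop(w,0,0,640,400,1,1.4))
cv2.imwrite("pics/sf18.png",s["pixels"][:,:,::-1])
E
```

```text
t 22.35 p [0.577  0.1781 0.2918] w 0.186 F [ 0.7  0.7 -0.6]
shift mm [-0.2  0.  -0. ] rot [-0.001 -0.     0.   ]
```

View pics/s18.png

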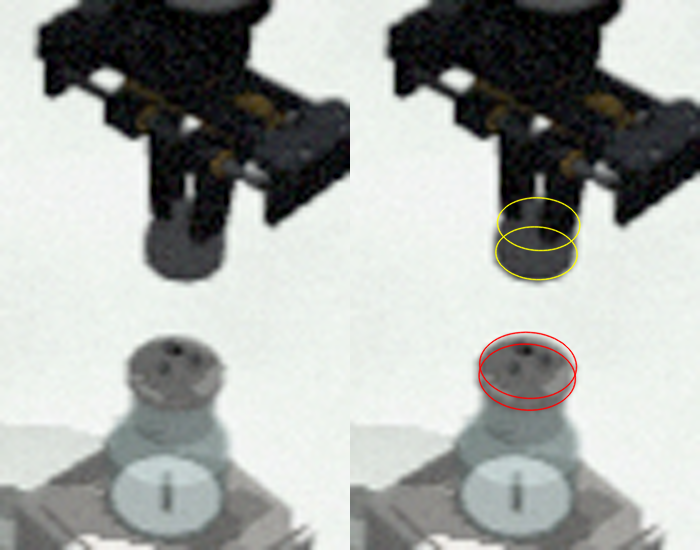

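View pics/w18.png

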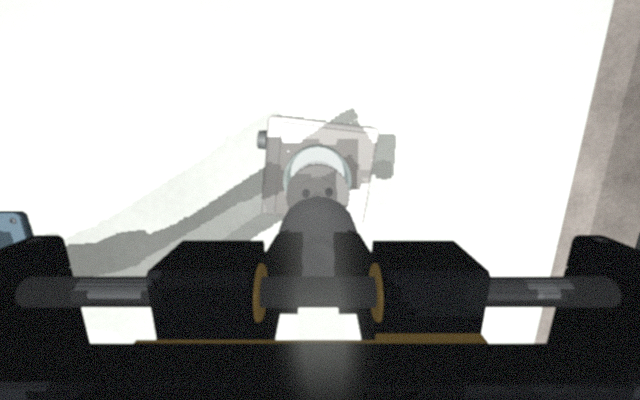

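View pics/sf18.png

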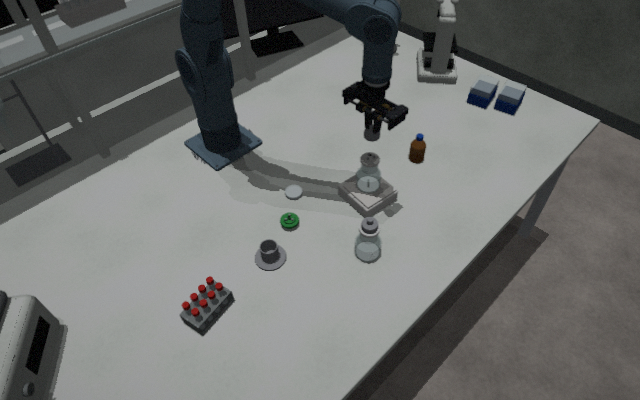

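The cover is level and about 90 mm above the lid top at scene (372,133). The lid sits level on the glass with its ports visible at (370,158), and the bystanders haven't moved. Handing in.

```bash
python3 -c "
from bench import arm
print(arm.hand_in()); s=arm.observe(); print(s['time'],s['width'],s['position'])"
```

```text
the job is handed in; nothing more can be done
None
the job is handed in; nothing more can be done
```

The job is done and handed in at about 22.5 s of the 64 s allowed. I lifted the lid and cover together by the white flange and seated them on the glass vessel. I let go, then lifted the cover alone by its knob and am still holding it, level, about 90 mm above the lid.

- **Seating:** contact came at the tool height predicted from the stand, within about 0.2 mm. The last measured push was 6 N, which I eased off before opening the gripper.
- **Final picture:** the inner lid sits flat on the glass with its ports uncovered. The vessel and bystanders look unmoved, and the grip on the knob is steady.
- **Disagreements:** the cameras differed by 1–3 mm on the vessel's centre, so I relied mainly on the wrist camera, and the plug went in without side force. The gripper opening read about 1 mm small on both grasps.

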